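Sound check of the toy street with the touch wand

ROBOT

A 6-joint arm with a two-finger parallel gripper is mounted at the origin on the work surface. World frame = base frame: x ahead of the robot, y to its left, z up, the work surface at z = 0. Lengths are in mm, angles in rad, forces in N, time in s.
With the tool pointing down it reaches from about 275 to 775 mm from the base axis. Payload 14.6 kg.
Tool frame: the origin (TCP) lies on the centre line of the jaws, within the pads' length; the fingertips stand 14 mm ahead of it and the grasp point (between the pads) lies 5 mm behind it; z points along the fingers, y is the direction in which the jaws open and shut (so a half turn about z gives the same grasp; the last joint's range is limited). The gripper opens to 85 mm and grips with 20 to 120 N. Pads are 22 mm wide; open, the fingers measure 114 mm over their backs; the gripper's body (76 mm by 85 mm) begins 54 mm behind the grasp point. The pads swing forward as they close: fully open they stand 13 mm farther back than shut.
Start: joints at [1.089, 0.263, -0.048, 1.259, 0, 1.415], TCP at [168.537, 497.216, 245.278] pointing down, gripper open.
Joint ranges: [-2.65, 2.65], [-0.89, 1.7], [-1.18, 1.37], [-2.13, 2.11], [-1.35, 1.29], [-3.14, 3.14]. Speed limits (rad/s): [1.89, 1.89, 2.57, 2.79, 3.14, 3.14].

INTERFACE

Orientations are given as a unit quaternion [w, x, y, z].
In Python, from cell import robot, cams, finder gives the robot as it stands.
- The arm moves only by the tool step_arm, never from a script. Its argument "rows" is a list of rows, each an object with "twist": the turn, a rotation vector about the tool's x, y, z scaled (see below), a list of three; "translation": the shift along the tool's x, y, z scaled (see below), a list of three; "gripper": the closure, from 0 (fully open) to 1 (shut). A call has 1 to 20 rows; each row shifts and turns the commanded pose from where the row before left it, along the tool's axes as they then stand; what a row does not reach is not made up. The controller multiplies each number of a shift by 50 mm and each number of a turn by 0.15 rad. A row lasts 1/10 s, in which the tool goes at most 50 mm and 8.59 degrees, less where a joint would pass 70% of its speed; a pose out of reach is approached as far as the arm can. A call with a number of a shift or a turn outside -1 to 1 is refused whole. A call with a gripper value outside its range is refused whole. The fingers move at their own pace and stop on an object; the grip force is fixed at half the most. Time passes only in rows, so rows that do not move let the fingers close. It gives the time, the measured TCP pose, the force and the opening at its end, in the units of the state.
- robot.get_state(): the state, without advancing time (a new reading comes with each control period).
- cams.camera(name): name is "scene" or "side" or "wrist"; returns a dict with "image" (400x640x3 uint8, blue, green, red), "vertical_fov" (degrees; the focal length in pixels is half the picture's height over the tangent of half this angle, whatever the lens; pixels are square), "cx", "cy" (the principal point, pixels), "k1" (the pictures are not rectified: a ray, as slopes to the right and down, at radius r is drawn at 1 + k1 r^2 times it, then the intrinsics apply), "pose" (4x4, takes a point from camera to world coordinates). Camera axes: x right, y down, z forward; pixel columns grow to the right and rows downward; lengths in mm; the calibration is good to about 2 mm. A picture is of the moment at which its call begins. There is no depth.
- robot.finish_job(): hands the job in, once; it reports no verdict.
Trained networks look in a picture, given as the dict that the camera call returned (one of the last four; its "shot" number tells which), for a name from the list of things; names that differ only in an ending like _2 or _b are one class to them, and where a whole thing is asked for, a point or a joint stands for the part that bears it (a point fixed in the world has none). Each returns a list of dicts, best first, with "confidence" (0 to 1); they miss things now and then, are a little off and sometimes report something else, mostly with a low value. They report only what shows in the picture. A call takes as long as a camera call.
- finder.outline_of(picture, label): "region" (400x640 bool, what is visible of it) and "bbox" ([left, top, width, height] in pixels, round what is visible of it).
The state is a dict: "t": time; "joint_positions": joint angles; "dq": joint speeds; "joint_efforts": joint torques, N m; "ee_pos": TCP position; "tcp_rot": TCP orientation; "ft_force": force on the tool from outside, world axes, zero at the start; "ft_torque": the same for the moment, N m; "opening": finger opening in mm.
Only numpy, scipy, OpenCV 4.12 (cv2) and the standard library are available. Lean on these libraries where they do the work, as an engineer would, in place of code of your own. Each camera call takes 0.05 s, during which the arm holds its last target. There are 200 camera calls.

TASK

Take the yellow touch wand from its blue dock and do the sound check: press its tip on the button on the red bus's roof, then the one on the wooden bridge's ramp, then the one on the parking tower's turntable, each gently (4 to 10 N) and squarely, and held for half a second. Then hang the wand back in its dock; leave the toys where they stand and never press a button with more than 20 N.

Things in the scene. Friction and masses are not known exactly. Their poses are not given: they have to be found in the camera images.
- wand: Touch wand, 149 mm long, about 0.14 kg, upright in the dock at the start. Origin: end of its round rubber tip (radius 6.5 mm); z runs up its length. Shaft 13 mm thick to z = 95 mm, orange square flange 44 x 44 x 6 mm (z 95 to 101), yellow square handle 26 x 26 mm (z 101 to 149, sides along x and y): grip it here.
- dock: Blue dock, fixed. Base 90 x 100 x 8 mm, origin under its centre. Two upright cheeks, 60 mm long in x, 22 mm thick, leave a 20 mm slot along x between them, open above and at both ends; their tops are at z = 108 mm. The wand's shaft hangs in the slot, the flange lying on the cheek tops, its tip then 13 mm above the dock's origin.
- bus: Red toy bus, loose, 0.55 kg, 180 (x) x 72 x 85 mm high, origin under its centre, front to -x. Button on the roof at x = -40 mm.
- bridge: Wooden bridge piece, loose, 0.65 kg, 204 (x) x 70 mm, flat deck 74 mm high with kerbs to 86 mm; the ramp rises at 30 degrees from its -x end towards +x. Origin under its centre. Button on the middle of the ramp.
- tower: Round plastic parking tower, loose, 0.9 kg, 176 mm across, top of the orange turntable deck (164 mm across) at 120 mm, hub to 126 mm. Origin under its centre. The button sits 55 mm off the turntable's axis; the turntable is stiff to turn.
- bus_spot: Round sound button (yellow) on the bus's roof, 85 mm above the shelf, upright. Origin on its axis, at the surface it is mounted on; z points out of that surface. Its 26 mm cap (black centre dot) stands 18 to 32 mm out along z: the height differs each time and is not measured. Sprung: 1.2 N/mm, 10 mm travel, then hard.
- bridge_spot: Round sound button (blue) on the bridge's ramp, leaning 30 degrees from vertical to the bridge's -x side, its base about 43 mm above the shelf. Origin on its axis, at the surface it is mounted on; z points out of that surface. Its 26 mm cap (black centre dot) stands 18 to 32 mm out along z: the height differs each time and is not measured. Sprung: 1.2 N/mm, 10 mm travel, then hard.
- tower_spot: Round sound button (green) on the tower's turntable, 120 mm above the shelf, upright. Origin on its axis, at the surface it is mounted on; z points out of that surface. Its 26 mm cap (black centre dot) stands 18 to 32 mm out along z: the height differs each time and is not measured. Sprung: 1.2 N/mm, 10 mm travel, then hard.
- motorcycle: Bystander: chrome motorcycle, 134 x 62 x 73 mm, origin under its centre, long in x.
- taxi: Bystander: yellow toy car, 115 x 54 x 52 mm, origin under its centre, long in x.
- cone: Bystander: orange toy traffic cone, base 60 mm, 86 mm high, origin under its centre.
- cactus: Bystander: cactus in a terracotta pot, 76 mm across, 120 mm high, origin under its centre.

How it is judged (in metres and radians):
On the way, in this order (a step that is already met when the one before it is completed fails the run):
1. The wand's tip presses the button on the bus's roof for half a second with 4 to 10 N, within 7 mm of its axis, the wand within 12 degrees of square to it (contact force between wand and bus_spot between 4 and 10 N and x of wand in the frame of bus_spot between -0.007 and 0.007 m and y of wand in the frame of bus_spot between -0.007 and 0.007 m and angle between the z axis of wand and the z axis of bus_spot, either way round below 0.21 rad), for 0.5 s.
2. Then the wand's tip presses the button on the bridge's ramp for half a second with 4 to 10 N, within 7 mm of its axis, the wand within 12 degrees of square to it (contact force between wand and bridge_spot between 4 and 10 N and x of wand in the frame of bridge_spot between -0.007 and 0.007 m and y of wand in the frame of bridge_spot between -0.007 and 0.007 m and angle between the z axis of wand and the z axis of bridge_spot, either way round below 0.21 rad), for 0.5 s.
3. Then the wand's tip presses the button on the tower's turntable for half a second with 4 to 10 N, within 7 mm of its axis, the wand within 12 degrees of square to it (contact force between wand and tower_spot between 4 and 10 N and x of wand in the frame of tower_spot between -0.007 and 0.007 m and y of wand in the frame of tower_spot between -0.007 and 0.007 m and angle between the z axis of wand and the z axis of tower_spot, either way round below 0.21 rad), for 0.5 s.
At the end, for the whole second after the job is handed in: The wand hangs upright (within about 5 degrees) and at rest in the dock's slot, tip end down, its flange lying on the cheek tops (within 4 mm in height) and within 18 mm of the middle of the slot's length; bus, bridge and tower are each within 20 mm of where they started (x of wand in the frame of dock between -0.018 and 0.018 m and y of wand in the frame of dock between -0.008 and 0.008 m and z of wand in the frame of dock between 0.009 and 0.017 m and angle between wand's own z axis and vertical below 0.1 rad and linear speed of wand below 0.02 m/s and distance of each of bus, bridge, tower from where it was at the start of the episode below 0.02 m); the robot touches nothing.
It fails at once if The bus's button is pressed with more than 20 N (contact force between wand and bus_spot above 20 N).
It fails at once if The bridge's button is pressed with more than 20 N (contact force between wand and bridge_spot above 20 N).
It fails at once if The tower's button is pressed with more than 20 N (contact force between wand and tower_spot above 20 N).
It fails at once if The bus, bridge or tower is shifted by more than 20 mm (distance of any of bus, bridge, tower from where it was at the start of the episode above 0.02 m).
It fails at once if A bystander (motorcycle, car, cone, cactus) is shifted by more than 30 mm (distance of any of motorcycle, taxi, cone, cactus from where it was at the start of the episode above 0.03 m).
It also fails if it takes over 64 s, if anything falls off the work surface, if the arm or the gripper's body presses on something with over 40 N, if the wrist force passes 120 N, or if a joint passes its speed limit or range.

## Working session

There is one attempt and no reset: what is moved stays moved. The work goes in short steps, Python scripts to look and compute and a tool call to move; the robot and the scene stay as the last step left them, time stands still between calls to the robot, and variables do not carry over. Pictures are saved under pics/ and viewed, on a budget of 10 in all, crops included, one or two more only if the job needs it, and the job is handed in when it is done.

Besides the shell and the picture viewer there is one more tool, called after "Emit:" as a command line: name --argument value ..., lists and objects as JSON in quotes. step_arm: Moves the arm, as the interface text tells. Its arguments: {"type":"object","properties":{"rows":{"type":"array","items":{"type":"object","properties":{"twist":{"type":"array","items":{"type":"number","minimum":-1,"maximum":1}},"translation":{"type":"array","items":{"type":"number","minimum":-1,"maximum":1}},"gripper":{"type":"number"}}}}},"required":["rows"]}

```bash
mkdir -p pics; ls
cat > a.py <<'E'
from cell import robot,cams,finder
import cv2,numpy as np,pickle
ps={}
for n in ["scene","side"]:
    p=cams.camera(n); ps[n]=p; cv2.imwrite(f"pics/{n}0.png",p["image"])
    print(n,p["vertical_fov"],p["cx"],p["cy"],p["k1"],np.round(p["pose"],3).tolist())
    for l in ["wand","dock","bus","bridge","tower","bus_spot","bridge_spot","tower_spot","motorcycle","taxi","cone","cactus"]:
        for d in finder.outline_of(p,l)[:2]:
            ys,xs=np.nonzero(d["region"]); print(l,round(d["confidence"],2),d["bbox"],xs.mean().round(1),ys.mean().round(1))
pickle.dump(ps,open("ps.pkl","wb"))
print(robot.get_state())
E
python3 a.py
```

```text
pics
scene 49.8552749317998 319.5570100876722 195.9372590832841 -0.019507537167357147 [[-0.578, 0.644, -0.5, 1102.772], [0.816, 0.451, -0.362, 381.392], [-0.008, -0.617, -0.787, 938.915], [0.0, 0.0, 0.0, 1.0]]
wand 0.7 [325.6, 139.2, 23.2, 24.9] 336.9 150.2
dock 0.67 [252.3, 213.8, 90.8, 58.7] 290.1 239.3
dock 0.61 [309.8, 152.6, 46.2, 42.3] 335.6 176.5
bus 0.62 [377.8, 225.3, 68.9, 84.6] 413.1 266.6
bridge 0.71 [252.0, 215.1, 84.1, 58.8] 289.3 239.2
tower 0.96 [196.4, 122.5, 68.6, 73.0] 229.0 157.8
bus_spot 0.52 [291.7, 120.6, 24.1, 29.1] 304.2 133.7
motorcycle 0.94 [413.8, 177.0, 40.9, 35.0] 433.1 195.6
taxi 0.7 [326.5, 137.3, 22.9, 23.6] 336.8 149.6
taxi 0.64 [291.2, 116.8, 24.3, 30.6] 304.2 133.8
cone 0.81 [326.2, 292.2, 27.2, 31.1] 340.3 307.9
cactus 0.86 [196.8, 199.3, 35.7, 40.6] 214.7 220.6
side 55.05872456322051 318.8731020041426 202.17188290332086 -0.02483524409988955 [[0.706, -0.476, 0.525, 121.464], [-0.708, -0.455, 0.539, -433.92], [-0.018, -0.752, -0.659, 631.449], [0.0, 0.0, 0.0, 1.0]]
wand 0.73 [278.9, 210.4, 30.8, 37.5] 294.8 230.5
dock 0.9 [266.7, 231.9, 63.5, 64.9]
[... 589 characters left out ...]
1.3, 'joint_positions': array([ 1.08869229e+00,  2.63085705e-01, -4.82723451e-02,  1.25941461e+00,
        1.44226700e-05,  1.41552046e+00]), 'dq': array([ 4.33010029e-05,  4.55759793e-04,  7.18630397e-04, -4.42084779e-04,
        1.27018692e-04, -4.46014450e-05]), 'joint_efforts': array([ 1.70755848e-03, -6.37438488e+01,  3.84770930e+01,  9.90404151e-04,
        1.75573791e-04,  4.58358684e-06]), 'ee_pos': array([168.54008218, 497.2216122 , 245.29585908]), 'tcp_rot': array([-3.13990173e-06,  1.62687751e-01,  9.86677605e-01,  1.34989806e-05]), 'ft_force': array([-0.02797174,  0.38239277,  1.04808413]), 'ft_torque': array([ 0.04269556,  0.04192106, -0.02739762]), 'opening': 85.28690586284912}
```

```bash
python3 -c "
import cv2
a=cv2.imread('pics/scene0.png')[105:330,180:470];cv2.imwrite('pics/s1.png',cv2.resize(a,None,fx=2.6,fy=2.6,interpolation=cv2.INTER_CUBIC))
a=cv2.imread('pics/side0.png')[120:400,150:530];cv2.imwrite('pics/s2.png',cv2.resize(a,None,fx=2.1,fy=2.1,interpolation=cv2.INTER_CUBIC))"
```

```text
(no output)
```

View pics/s1.png

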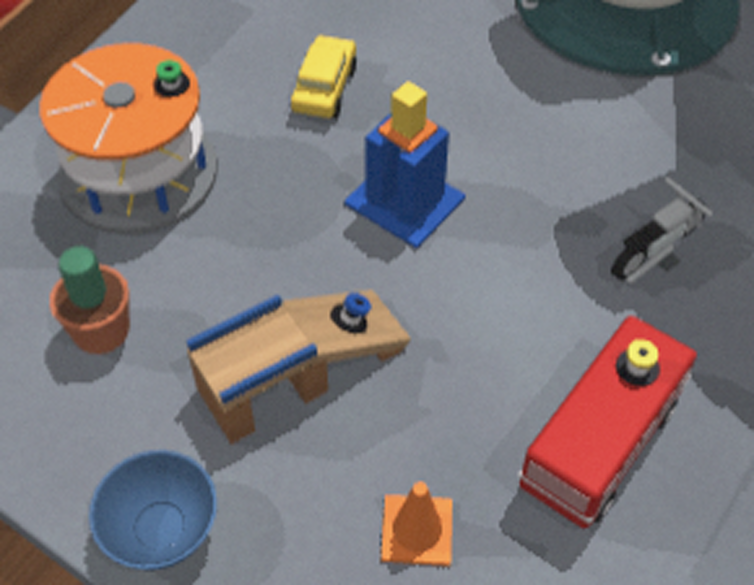

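View pics/s2.png

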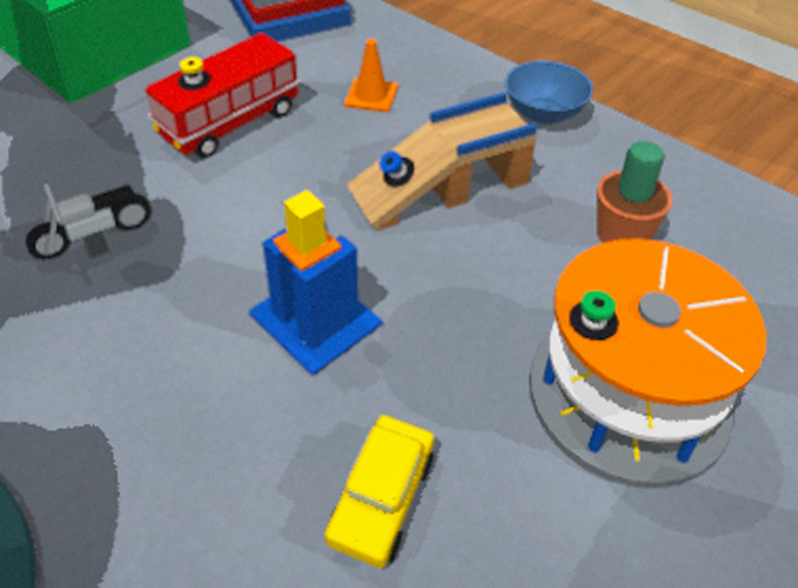

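```bash
cat > h.py <<'E'
import numpy as np,cv2
def ray(p,uv):
    f=200/np.tan(np.radians(p["vertical_fov"])/2)
    d=(np.array(uv,float)-[p["cx"],p["cy"]])/f
    s=d.copy()
    for _ in range(8): s=d/(1+p["k1"]*(s@s))
    T=np.array(p["pose"]); r=T[:3,:3]@[s[0],s[1],1]
    return T[:3,3],r/np.linalg.norm(r)
def atz(p,uv,z):
    o,r=ray(p,uv); return o+r*(z-o[2])/r[2]
def tri(rs):
    A=0;b=0
    for o,r in rs:
        M=np.eye(3)-np.outer(r,r);A=A+M;b=b+M@o
    x=np.linalg.solve(A,b)
    return x,[np.linalg.norm(np.cross(x-o,r)) for o,r in rs]
def proj(p,X):
    f=200/np.tan(np.radians(p["vertical_fov"])/2)
    T=np.array(p["pose"]);c=T[:3,:3].T@(np.array(X)-T[:3,3]);s=c[:2]/c[2]
    return s*(1+p["k1"]*(s@s))*f+[p["cx"],p["cy"]]
E
cat > b.py <<'E'
from h import *;import pickle
ps=pickle.load(open("ps.pkl","rb"));S,D=ps["scene"],ps["side"]
s=lambda x,y:((x+.5)/2.6+179.5,(y+.5)/2.6+104.5)
d=lambda x,y:((x+.5)/2.1+149.5,(y+.5)/2.1+119.5)
np.set_printoptions(precision=1,suppress=True)
P={"bus":((642,352),(192,64)),"bridge":((357,304),(390,160)),"tower":((169,69),(597,303)),"wandtop":((409,97),(304,206)),"hub":((118,95),(660,308)),
"cone":((420,487),(372,42))}
for k,(a,b) in P.items(): print(k,*tri([ray(S,s(*a)),ray(D,d(*b))]))
print("base S",[atz(S,s(*q),8)[:2] for q in [(345,203),(414,243),(465,197)]])
print("base D",[atz(D,d(*q),8)[:2] for q in [(250,312),(316,373),(381,322)]])
print("kerbS",[atz(S,s(*q),86)[:2] for q in [(190,344),(281,299),(223,395),(315,348)]])
print("kerbD",[atz(D,d(*q),86)[:2] for q in [(431,115),(507,96),(459,150),(535,128)]])
print("roofS",[atz(S,s(*q),85)[:2] for q in [(523,470),(584,516),(632,318),(695,355)]])
print("flangeS",[atz(S,s(*q),114)[:2] for q in [(379,127),(411,149),(438,126)]])
print("flangeD",[atz(D,d(*q),114)[:2] for q in [(275,240),(309,265),(341,242)]])
print("taxi",atz(S,s(325,75),25)[:2],atz(D,d(382,488),25)[:2],"moto",atz(S,s(660,230),35)[:2],"cactus",tri([ray(S,s(78,255)),ray(D,d(645,152))])[0])
E
python3 b.py
```

```text
bus [541.7 270.7 109.7] [np.float64(1.614416853380479), np.float64(1.6144168533804009)]
bridge [615.6  19.5  63.1] [np.float64(0.11615716064983382), np.float64(0.1161571606497049)]
tower [ 532.  -276.8  142.7] [np.float64(0.009845415102132419), np.float64(0.009845415101971641)]
wandtop [438.  -43.8 157.7] [np.float64(0.6862585550912477), np.float64(0.6862585550912056)]
hub [ 578.  -309.8  124. ] [np.float64(0.03125538235305801), np.float64(0.0312553823529894)]
cone [748.4 176.9  85.3] [np.float64(1.6005672915715587), np.float64(1.6005672915715565)]
base S [array([484.1, -91.2]), array([486.9,   0.6]), array([402.4,  10.8])]
base D [array([399.2,   5. ]), array([395.9, -93.8]), array([480. , -96.2])]
kerbS [array([750.6, -69. ]), array([664.2, -32.2]), array([774.1, -10.7]), array([689.1,  26. ])]
kerbD [array([684.2,  21.1]), array([771.6, -18.4]), array([658.2, -40.5]), array([744.6, -76.5])]
roofS [array([685. , 239.7]), array([692., 301.]), array([495.6, 244.3]), array([499.2, 308.7])]
flangeS [array([453.3, -68.1]), array([459.9, -24.6]), array([417.9, -19.8])]
flangeD [array([419.8, -22.4]), array([420.6, -66.4]), array([459. , -66.6])]
taxi [ 350.5 -216.6] [ 351.1 -219.7] moto [345.2 209.9] cactus [ 749.9 -199.6  119.5]
```

Emit:
step_arm --rows '[{"twist":[0,0,-0.58],"translation":[0,0,0],"gripper":0},{"twist":[0,0,-0.58],"translation":[0,0,0],"gripper":0},{"twist":[0,0,-0.58],"translation":[0,0,0],"gripper":0},{"translation":[-0.384,-0.65,-0.02],"twist":[0,0,0],"gripper":0},{"translation":[-0.384,-0.65,-0.02],"twist":[0,0,0],"gripper":0},{"translation":[-0.384,-0.65,-0.02],"twist":[0,0,0],"gripper":0},{"translation":[-0.384,-0.65,-0.02],"twist":[0,0,0],"gripper":0},{"translation":[-0.384,-0.65,-0.02],"twist":[0,0,0],"gripper":0},{"translation":[-0.384,-0.65,-0.02],"twist":[0,0,0],"gripper":0},{"translation":[-0.384,-0.65,-0.02],"twist":[0,0,0],"gripper":0},{"translation":[-0.384,-0.65,-0.02],"twist":[0,0,0],"gripper":0},{"translation":[-0.384,-0.65,-0.02],"twist":[0,0,0],"gripper":0},{"translation":[-0.384,-0.65,-0.02],"twist":[0,0,0],"gripper":0},{"translation":[-0.384,-0.65,-0.02],"twist":[0,0,0],"gripper":0},{"translation":[-0.384,-0.65,-0.02],"twist":[0,0,0],"gripper":0},{"translation":[-0.384,-0.65,-0.02],"twist":[0,0,0],"gripper":0},{"translation":[-0.384,-0.65,-0.02],"twist":[0,0,0],"gripper":0},{"translation":[-0.384,-0.65,-0.02],"twist":[0,0,0],"gripper":0},{"translation":[-0.384,-0.65,-0.02],"twist":[0,0,0],"gripper":0}]'

```text
t: 3.2
ee_pos: [441.3, -43.5, 261.4]
tcp_rot: [0.0, 0.033, 0.999, -0.0]
ft_force: [0.7, 0.3, 0.5]
opening: 85.3
```

```bash
cat > w.py <<'E'
import sys
from cell import robot,cams
import cv2,numpy as np,pickle
p=cams.camera("wrist");pickle.dump(p,open(sys.argv[1]+".pkl","wb"));cv2.imwrite(f"pics/{sys.argv[1]}.png",p["image"])
print(p["vertical_fov"],p["cx"],p["cy"],p["k1"],np.round(p["pose"],3).tolist());s=robot.get_state();print({k:np.round(s[k],3) for k in("t","joint_positions","ee_pos","tcp_rot","ft_force")})
E
python3 w.py w1
```

```text
71.1059484310594 320.3378684866577 196.4768539273457 -0.02221585968791722 [[0.065, 0.964, 0.258, 375.38], [0.998, -0.063, -0.016, -40.053], [0.001, 0.259, -0.966, 390.428], [0.0, 0.0, 0.0, 1.0]]
{'t': np.float64(3.25), 'joint_positions': array([-2.880e-01,  1.220e-01, -1.890e-01,  1.258e+00, -1.000e-03,
       -2.200e-01]), 'ee_pos': array([443.85 , -47.211, 261.136]), 'tcp_rot': array([ 0.001,  0.034,  0.999, -0.001]), 'ft_force': array([ 0.882, -2.335, -3.114])}
```

View pics/w1.png

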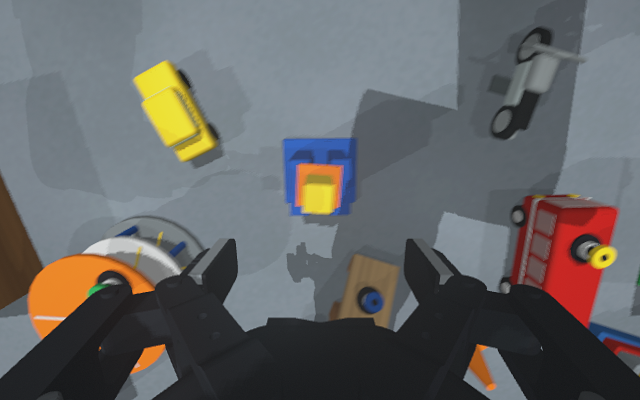

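```bash
cat > c.py <<'E'
from h import *;import pickle
p=pickle.load(open("w1.pkl","rb"));im=p["image"]
np.set_printoptions(precision=1,suppress=True)
h=cv2.cvtColor(im,cv2.COLOR_BGR2HSV);r=np.zeros(h.shape[:2],bool);r[130:225,275:365]=1
y=r&(abs(h[...,0].astype(int)-28)<6)&(h[...,1]>120)
print(im[180:218:3,319].tolist())
v=h[...,2]; t=y&(v>np.percentile(v[y],60)-12)
def rect(m,z,n):
    m=cv2.morphologyEx(m.astype(np.uint8),cv2.MORPH_OPEN,np.ones((3,3)))
    c=max(cv2.findContours(m,0,1)[0],key=cv2.contourArea)[:,0]
    W=np.array([atz(p,q,z)[:2] for q in c],np.float32);print(n,m.sum(),cv2.boundingRect(c),cv2.minAreaRect(W))
rect(y,162,"yellow");rect(t,162,"top")
b=r&(abs(h[...,0].astype(int)-112)<12)&(h[...,1]>130)
rect(b|y|(r&(abs(h[...,0].astype(int)-12)<9)&(h[...,1]>130)),8,"dockall")
print("dock edge",atz(p,(284,139),8),atz(p,(356,139),8))
print("buscap",atz(p,(602,257),111),"bridgecap",atz(p,(371,299),63))
cv2.imwrite("pics/z.png",cv2.resize(im[130:225,275:365],None,fx=6,fy=6,interpolation=cv2.INTER_CUBIC))
E
python3 c.py
```

```text
[[51, 134, 155], [52, 156, 179], [61, 208, 229], [63, 215, 234], [61, 215, 233], [60, 214, 233], [61, 214, 232], [60, 213, 232], [59, 213, 231], [58, 211, 231], [59, 217, 235], [88, 171, 187], [107, 103, 98]]
yellow 1005 (304, 176, 30, 38) ((434.9342041015625, -45.45122146606445), (24.332061767578125, 32.43850326538086), 85.38453674316406)
top 719 (304, 185, 30, 27) ((438.0127258300781, -45.95018768310547), (23.988239288330078, 22.888317108154297), 82.58515167236328)
dockall 4545 (284, 139, 72, 76) ((450.8033447265625, -45.76506423950195), (96.93132019042969, 106.00902557373047), 86.2507095336914)
dock edge [394.8 -90.    8. ] [401.1   6.5   8. ]
buscap [541.5 267.5 111. ] bridgecap [610.3  13.2  63. ]
```

View pics/z.png

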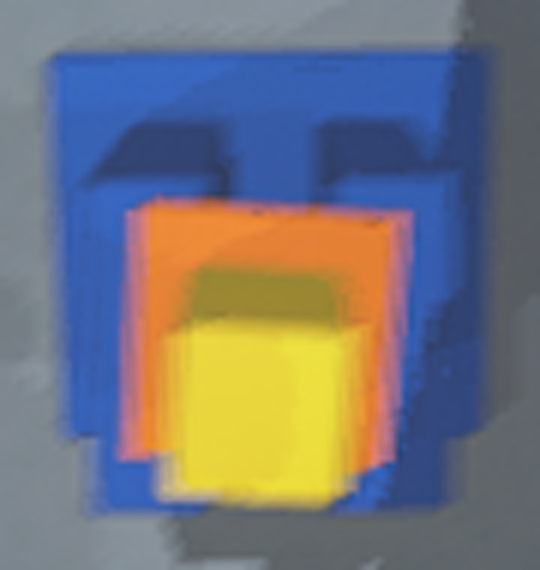

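```bash
cat > st.py <<'E'
from cell import robot
import numpy as np,sys,json
from scipy.spatial.transform import Rotation as R
np.set_printoptions(precision=3,suppress=True)
s=robot.get_state();print(s["t"],"pos",s["ee_pos"],"F",s["ft_force"],"op",s["opening"])
q=s["tcp_rot"];T=R.from_quat(np.roll(q,-1));M=T.as_matrix();print("x",M[:,0],"y",M[:,1],"z",M[:,2])
if len(sys.argv)>3:  # target pos, [zaxis, yaxis approx]
    g=np.array([float(a) for a in sys.argv[1:4]]);G=M
    if len(sys.argv)>4:
        z=np.array([float(a) for a in sys.argv[4:7]]);z/=np.linalg.norm(z);y=np.array([float(a) for a in sys.argv[7:10]]);y-=z*(y@z);y/=np.linalg.norm(y)
        G=np.c_[np.cross(y,z),y,z]
    print("turn units",R.from_matrix(M.T@G).as_rotvec()/.15,"shift in current axes",M.T@(g-s["ee_pos"])/50,"in new axes",G.T@(g-s["ee_pos"])/50)
E
python3 st.py 438 -45 133 0 0 -1 .07 1 0
```

```text
3.25 pos [443.85  -47.211 261.136] F [ 0.882 -2.335 -3.114] op 85.21941413601861
x [-0.998  0.068 -0.001] y [ 0.068  0.998 -0.002] z [ 0.001 -0.002 -1.   ]
turn units [-0.01   0.009  0.015] shift in current axes [0.123 0.04  2.563] in new axes [0.12  0.036 2.563]
```

Emit:
step_arm --rows '[{"translation":[0,0,0.3],"twist":[0,0,0],"gripper":0},{"translation":[0,0,0.3],"twist":[0,0,0],"gripper":0},{"translation":[0,0,0],"twist":[0,0,0],"gripper":0},{"translation":[0,0,0],"twist":[0,0,0],"gripper":0}]'

```text
t: 3.65
ee_pos: [440.8, -41.8, 231.6]
tcp_rot: [-0.0, 0.033, 0.999, -0.0]
ft_force: [-0.2, 0.5, 0.6]
opening: 85.3
```

```bash
python3 st.py 438 -45 133 0 0 -1 .07 1 0
```

```text
3.65 pos [440.796 -41.788 231.628] F [-0.177  0.546  0.577] op 85.29252466693592
x [-0.998  0.066  0.   ] y [ 0.066  0.998 -0.   ] z [-0.  0. -1.]
turn units [-0.    -0.001  0.028] shift in current axes [ 0.051 -0.068  1.973] in new axes [ 0.051 -0.068  1.973]
```

Emit:
step_arm --rows '[{"translation":[0.05,-0.07,0.3],"twist":[0,0,0],"gripper":0},{"translation":[0,0,0.45],"twist":[0,0,0],"gripper":0},{"translation":[0,0,0.45],"twist":[0,0,0],"gripper":0},{"translation":[0,0,0.45],"twist":[0,0,0],"gripper":0},{"translation":[0,0,0.32],"twist":[0,0,0],"gripper":0},{"translation":[0,0,0],"twist":[0,0,0],"gripper":0},{"translation":[0,0,0],"twist":[0,0,0],"gripper":1},{"translation":[0,0,0],"twist":[0,0,0],"gripper":1},{"translation":[0,0,0],"twist":[0,0,0],"gripper":1},{"translation":[0,0,0],"twist":[0,0,0],"gripper":1},{"translation":[0,0,0],"twist":[0,0,0],"gripper":1},{"translation":[0,0,0],"twist":[0,0,0],"gripper":1},{"translation":[0,0,0],"twist":[0,0,0],"gripper":1},{"translation":[0,0,0],"twist":[0,0,0],"gripper":1}]'

```text
t: 5.05
ee_pos: [438.5, -45.2, 133.5]
tcp_rot: [0.001, 0.033, 0.999, -0.0]
ft_force: [-2.3, 0.8, 8.5]
opening: 25.3
```

Emit:
step_arm --rows '[{"translation":[0,0,-0.2],"twist":[0,0,0],"gripper":1},{"translation":[0,0,-0.5],"twist":[0,0,0],"gripper":1},{"translation":[0,0,-0.5],"twist":[0,0,0],"gripper":1},{"translation":[0,0,-0.5],"twist":[0,0,0],"gripper":1},{"translation":[0,0,-0.5],"twist":[0,0,0],"gripper":1},{"translation":[0,0,-0.5],"twist":[0,0,0],"gripper":1},{"translation":[-0.164,0.3,0],"twist":[0,0,0],"gripper":1},{"translation":[-0.164,0.7,0],"twist":[0,0,0],"gripper":1},{"translation":[-0.164,0.7,0],"twist":[0,0,0],"gripper":1},{"translation":[-0.164,0.7,0],"twist":[0,0,0],"gripper":1},{"translation":[-0.164,0.7,0],"twist":[0,0,0],"gripper":1},{"translation":[-0.164,0.7,0],"twist":[0,0,0],"gripper":1},{"translation":[-0.164,0.7,0],"twist":[0,0,0],"gripper":1},{"translation":[-0.164,0.7,0],"twist":[0,0,0],"gripper":1},{"translation":[-0.164,0.7,0],"twist":[0,0,0],"gripper":1},{"translation":[-0.164,0.5,0],"twist":[0,0,0],"gripper":1},{"translation":[0,0,0],"twist":[0,0,0],"gripper":1},{"translation":[0,0,0],"twist":[0,0,0],"gripper":1},{"translation":[0,0,0],"twist":[0,0,0],"gripper":1},{"translation":[0,0,0],"twist":[0,0,0],"gripper":1}]'

```text
t: 7.05
ee_pos: [540.9, 267.9, 268.2]
tcp_rot: [0.0, 0.033, 0.999, -0.0]
ft_force: [0.4, 0.2, -1.6]
opening: 25.3
```

```bash
python3 w.py w2
python3 - <<'E'
from cell import cams
import cv2,pickle,numpy as np
p=pickle.load(open("w2.pkl","rb"));D=cams.camera("side");S=cams.camera("scene");pickle.dump({"side":D,"scene":S},open("ps2.pkl","wb"))
from h import *
a=p["image"];c=proj(p,(541.6,269,110)).astype(int);print(c)
out=[]
for q,n in((p,1),(D,1),(S,1)):
    u=proj(q,(541.6,269,125)).astype(int);x0=min(max(u[0]-40,0),560);y0=min(max(u[1]-55,0),290);out.append(cv2.resize(q["image"][y0:y0+110,x0:x0+80],None,fx=3.3,fy=5.0*0.66,interpolation=cv2.INTER_CUBIC));print(x0,y0)
cv2.imwrite("pics/c2.png",np.hstack(out))
E
```

```text
71.1059484310594 320.3378684866577 196.4768539273457 -0.02221585968791722 [[0.066, 0.964, 0.258, 474.914], [0.998, -0.064, -0.017, 271.426], [0.001, 0.259, -0.966, 397.22], [0.0, 0.0, 0.0, 1.0]]
{'t': np.float64(7.1), 'joint_positions': array([ 0.325,  0.398,  0.217,  1.389, -0.   ,  0.392]), 'ee_pos': array([540.892, 267.978, 268.18 ]), 'tcp_rot': array([0.   , 0.033, 0.999, 0.   ]), 'ft_force': array([ 0.807, -0.489, -2.861])}
[322 187]
282 135
199 90
386 181
```

View pics/c2.png

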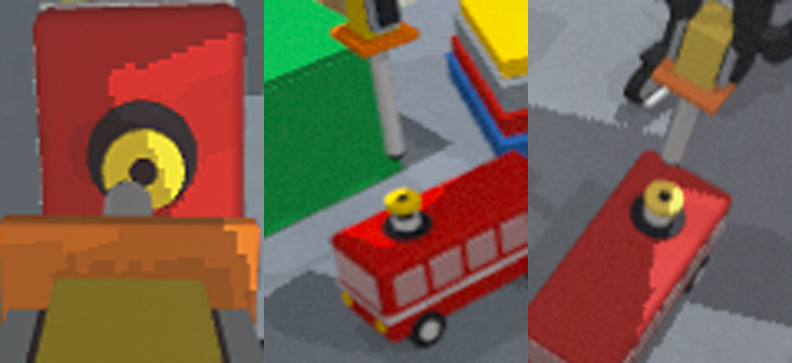

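```bash
cat > d.py <<'E'
from h import *;import pickle
np.set_printoptions(precision=1,suppress=True)
p=pickle.load(open("w2.pkl","rb"));q=pickle.load(open("ps2.pkl","rb"));S,D=q["scene"],q["side"]
k=lambda x,y,a,b:((x+.5)/3.3+a-.5,(y+.5)/3.3+b-.5)
w,d,s=k(143,172,282,135),k(403-264,200,199,90),k(664-528,196,386,181)
print("dot3",tri([ray(p,w),ray(D,d),ray(S,s)]),"2",tri([ray(D,d),ray(S,s)]))
for z in(103,107,111,115):print(z,atz(p,w,z)[:2])
print("tip2",tri([ray(D,k(133,153,199,90)),ray(S,k(144,160,386,181))]))
print("tip wrist",atz(p,k(127,195,282,135),148), "expected proj",(proj(p,(540.9,268,147.7))-[282,135])*3.3)
E
python3 d.py
```

```text
dot3 (array([541.3, 271.6, 109.5]), [np.float64(0.5507013196177227), np.float64(1.5568395870087608), np.float64(1.411564638906724)]) 2 (array([541.1, 271.2, 109.6]), [np.float64(1.4416164288343805), np.float64(1.441616428834357)])
103 [543.1 272.1]
107 [542.2 272.1]
111 [541.2 272.1]
115 [540.3 272.1]
tip2 (array([541.2, 268.3, 151.4]), [np.float64(1.5737274140061372), np.float64(1.5737274140060848)])
tip wrist [538.9 267.2 148. ] expected proj [129.3 200.2]
```

Emit:
step_arm --rows '[{"translation":[0.01,0.078,0.15],"twist":[0,0,0],"gripper":1},{"translation":[0,0,0.25],"twist":[0,0,0],"gripper":1},{"translation":[0,0,0.15],"twist":[0,0,0],"gripper":1},{"translation":[0,0,0.1],"twist":[0,0,0],"gripper":1},{"translation":[0,0,0],"twist":[0,0,0],"gripper":1},{"translation":[0,0,0],"twist":[0,0,0],"gripper":1}]'

```text
t: 7.8
ee_pos: [540.8, 272.7, 235.5]
tcp_rot: [0.0, 0.033, 0.999, 0.0]
ft_force: [0.4, -0.0, -1.6]
opening: 25.2
```

Emit:
step_arm --rows '[{"translation":[0,0,0.06],"twist":[0,0,0],"gripper":1},{"translation":[0,0,0.06],"twist":[0,0,0],"gripper":1},{"translation":[0,0,0],"twist":[0,0,0],"gripper":1},{"translation":[0,0,0],"twist":[0,0,0],"gripper":1}]'

```text
t: 8.2
ee_pos: [540.9, 272.7, 229.5]
tcp_rot: [0.0, 0.033, 0.999, 0.0]
ft_force: [1.0, 0.4, -0.4]
opening: 25.4
```

Emit:
step_arm --rows '[{"translation":[0,0,0.06],"twist":[0,0,0],"gripper":1},{"translation":[0,0,0],"twist":[0,0,0],"gripper":1},{"translation":[0,0,0],"twist":[0,0,0],"gripper":1}]'

```text
t: 8.5
ee_pos: [540.9, 272.7, 226.5]
tcp_rot: [0.0, 0.033, 0.999, 0.0]
ft_force: [0.7, -0.3, 3.6]
opening: 25.7
```

Emit:
step_arm --rows '[{"translation":[0,0,0.03],"twist":[0,0,0],"gripper":1},{"translation":[0,0,0],"twist":[0,0,0],"gripper":1},{"translation":[0,0,0],"twist":[0,0,0],"gripper":1},{"translation":[0,0,0],"twist":[0,0,0],"gripper":1},{"translation":[0,0,0],"twist":[0,0,0],"gripper":1},{"translation":[0,0,0],"twist":[0,0,0],"gripper":1},{"translation":[0,0,0],"twist":[0,0,0],"gripper":1}]'

```text
t: 9.2
ee_pos: [540.8, 272.7, 224.8]
tcp_rot: [0.0, 0.033, 0.999, 0.0]
ft_force: [1.3, 0.1, 5.1]
opening: 25.2
```

Emit:
step_arm --rows '[{"translation":[0,0,0],"twist":[0,0,0],"gripper":1},{"translation":[0,0,0],"twist":[0,0,0],"gripper":1}]'

```text
t: 9.4
ee_pos: [540.8, 272.7, 224.8]
tcp_rot: [0.0, 0.033, 0.999, 0.0]
ft_force: [1.8, 0.8, 5.3]
opening: 25.4
```

Emit:
step_arm --rows '[{"translation":[0,0,-0.2],"twist":[0,0,0],"gripper":1},{"translation":[0,0,-0.4],"twist":[0,0,0],"gripper":1},{"translation":[0,0,-0.4],"twist":[0,0,0],"gripper":1},{"translation":[0.03,-0.3,0],"twist":[0,0,0],"gripper":1},{"translation":[0.03,-0.7,0],"twist":[0,0,0],"gripper":1},{"translation":[0.03,-0.7,0],"twist":[0,0,0],"gripper":1},{"translation":[0.03,-0.7,0],"twist":[0,0,0],"gripper":1},{"translation":[0.03,-0.7,0],"twist":[0,0,0],"gripper":1},{"translation":[0.03,-0.7,0],"twist":[0,0,0],"gripper":1},{"translation":[0.03,-0.6,0],"twist":[0,0,0],"gripper":1},{"translation":[0,0,0],"twist":[0,0,0],"gripper":1}]'

```text
t: 10.5
ee_pos: [514.6, 50.5, 274.1]
tcp_rot: [-0.001, 0.035, 0.999, -0.0]
ft_force: [0.1, 0.6, -2.8]
opening: 25.3
```

```bash
python3 st.py 542.3 52 202 .457 -.203 -.866 .066 .998 0
```

```text
10.5 pos [514.555  50.516 274.064] F [ 0.088  0.622 -2.839] op 25.300478464766748
x [-0.998  0.069  0.002] y [ 0.069  0.998 -0.001] z [-0.002 -0.001 -1.   ]
turn units [ 1.12  -3.316  0.269] shift in current axes [-0.554  0.069  1.44 ] in new axes [0.202 0.329 1.496]
```

Emit:
step_arm --rows '[{"translation":[0,0,0],"twist":[0.187,-0.553,0.045],"gripper":1},{"translation":[0,0,0],"twist":[0.187,-0.553,0.045],"gripper":1},{"translation":[0,0,0],"twist":[0.187,-0.553,0.045],"gripper":1},{"translation":[0,0,0],"twist":[0.187,-0.553,0.045],"gripper":1},{"translation":[0,0,0],"twist":[0.187,-0.553,0.045],"gripper":1},{"translation":[0,0,0],"twist":[0.187,-0.553,0.045],"gripper":1},{"translation":[0.1,0.16,0.3],"twist":[0,0,0],"gripper":1},{"translation":[0.1,0.16,0.5],"twist":[0,0,0],"gripper":1},{"translation":[0,0,0.5],"twist":[0,0,0],"gripper":1},{"translation":[0,0,0],"twist":[0,0,0],"gripper":1},{"translation":[0,0,0],"twist":[0,0,0],"gripper":1},{"translation":[0,0,0],"twist":[0,0,0],"gripper":1}]'

```text
t: 11.7
ee_pos: [539.1, 57.0, 212.2]
tcp_rot: [0.243, 0.052, 0.964, -0.091]
ft_force: [-0.3, -0.4, -1.5]
opening: 25.6
```

```bash
python3 st.py 542.3 52 202 .457 -.203 -.866 .066 .998 0
cat > v.py <<'E'
import sys
from cell import cams,robot
from h import *;import pickle
t=sys.argv[1];X=np.array([float(a) for a in sys.argv[2:5]])
ps={n:cams.camera(n) for n in("wrist","side","scene")};pickle.dump(ps,open(t+".pkl","wb"))
out=[]
for n,q in ps.items():
    u=proj(q,X).astype(int);x0=min(max(u[0]-40,0),560);y0=min(max(u[1]-55,0),290);print(n,x0,y0)
    out.append(cv2.resize(q["image"][y0:y0+110,x0:x0+80],None,fx=3.3,fy=3.3,interpolation=cv2.INTER_CUBIC))
cv2.imwrite(f"pics/{t}.png",np.hstack(out))
E
python3 v.py v3 612 20 75
```

```text
11.7 pos [539.067  56.987 212.22 ] F [-0.282 -0.421 -1.502] op 25.569124461788796
x [-0.876  0.056 -0.479] y [ 0.144  0.978 -0.151] z [ 0.46  -0.201 -0.865]
turn units [0.014 0.021 0.013] shift in current axes [ 0.036 -0.057  0.227] in new axes [ 0.035 -0.057  0.227]
wrist 276 131
side 294 137
scene 277 162
```

View pics/v3.png

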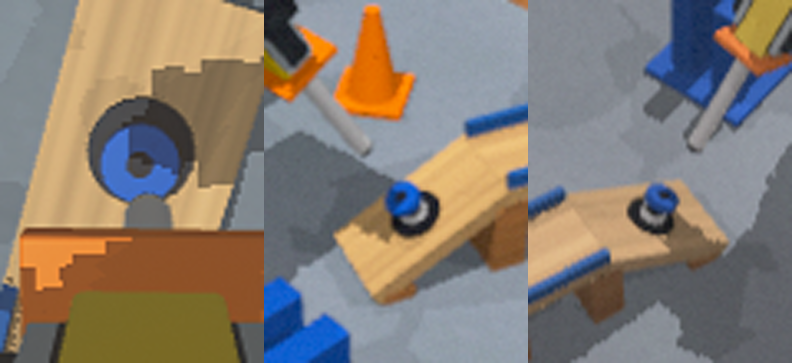

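```bash
cat > e.py <<'E'
from h import *;import pickle
np.set_printoptions(precision=2,suppress=True)
ps=pickle.load(open("v3.pkl","rb"));o={"wrist":(276,131,0),"side":(294,137,264),"scene":(277,162,528)}
def P(**k):
    return tri([ray(ps[n],((x-o[n][2]+.5)/3.3+o[n][0]-.5,(y+.5)/3.3+o[n][1]-.5)) for n,(x,y) in k.items()])
print("cap",P(wrist=(141,165),side=(402,192),scene=(661,191)),P(side=(402,192),scene=(661,191)))
print("base",P(wrist=(141,150),side=(415,214),scene=(653,214)))
T=np.array([539.07,56.99,212.22]);z=np.array([.46,-.201,-.865])
print("tip pred",T+120.5*z)
c=P(wrist=(141,165),side=(402,192),scene=(661,191))[0]
x=np.array([-.876,.056,-.479]);y=np.array([.144,.978,-.151])
d=c-(T+120.5*z);print("units x,y,z",d@x/50,d@y/50,d@z/50)
k=ps["scene"];kk=lambda x,y:((x-528+.5)/3.3+277-.5,(y+.5)/3.3+162-.5)
w=ps["wrist"];print("ramp edges")
kw=lambda x,y:((x+.5)/3.3+275.5,(y+.5)/3.3+130.5)
O=np.array([620,15,45.]);
n=np.array([-.457,.203,.866])
def onp(u):
    o_,r=ray(w,u);return o_+r*((O-o_)@n)/(r@n)
a,b=onp(kw(80,0)),onp(kw(22,220));e=b-a;print(a,b,np.degrees(np.arctan2(e[1],e[0])))
print(np.degrees(np.arctan2(*(atz(k,kk(528,216),86)-atz(k,kk(563,189),86))[[1,0]])))
E
python3 e.py
```

```text
cap (array([613.31,  18.92,  67.  ]), [np.float64(2.441800085136982), np.float64(1.5367913702852207), np.float64(1.434591106419382)]) (array([613.66,  17.86,  68.52]), [np.float64(0.24934043615542084), np.float64(0.24934043615544943)])
base (array([622.44,  15.13,  45.12]), [np.float64(0.7933176929686574), np.float64(1.718174218704206), np.float64(1.3715645510737555)])
tip pred [594.5   32.77 107.99]
units x,y,z 0.04769294610812736 -0.0928727673073578 0.9378464033963977
ramp edges
[574.03  -1.06  24.5 ] [638.25 -27.06  64.49] -22.040166560666588
-10.296996414551705
```

Emit:
step_arm --rows '[{"translation":[0.06,-0.09,0.16],"twist":[0,0,0],"gripper":1},{"translation":[0,0,0.3],"twist":[0,0,0],"gripper":1},{"translation":[0,0,0.2],"twist":[0,0,0],"gripper":1},{"translation":[0,0,0.1],"twist":[0,0,0],"gripper":1},{"translation":[0,0,0],"twist":[0,0,0],"gripper":1},{"translation":[0,0,0],"twist":[0,0,0],"gripper":1},{"translation":[0,0,0],"twist":[0,0,0],"gripper":1}]'

```text
t: 12.55
ee_pos: [553.5, 45.2, 178.2]
tcp_rot: [0.243, 0.052, 0.964, -0.091]
ft_force: [-0.4, -0.3, -1.7]
opening: 25.2
```

Emit:
step_arm --rows '[{"translation":[0,0,0.06],"twist":[0,0,0],"gripper":1},{"translation":[0,0,0.04],"twist":[0,0,0],"gripper":1},{"translation":[0,0,0],"twist":[0,0,0],"gripper":1},{"translation":[0,0,0],"twist":[0,0,0],"gripper":1}]'

```text
t: 12.95
ee_pos: [555.7, 44.1, 173.4]
tcp_rot: [0.243, 0.052, 0.964, -0.091]
ft_force: [0.1, 0.3, -2.6]
opening: 25.0
```

Emit:
step_arm --rows '[{"translation":[0,0,0.07],"twist":[0,0,0],"gripper":1},{"translation":[0,0,0],"twist":[0,0,0],"gripper":1},{"translation":[0,0,0],"twist":[0,0,0],"gripper":1}]'

```text
t: 13.25
ee_pos: [557.3, 43.3, 170.2]
tcp_rot: [0.243, 0.052, 0.964, -0.091]
ft_force: [0.3, 0.4, -1.1]
opening: 25.1
```

Emit:
step_arm --rows '[{"translation":[0,0,0.05],"twist":[0,0,0],"gripper":1},{"translation":[0,0,0],"twist":[0,0,0],"gripper":1},{"translation":[0,0,0],"twist":[0,0,0],"gripper":1}]'

```text
t: 13.55
ee_pos: [558.5, 42.9, 168.2]
tcp_rot: [0.243, 0.052, 0.964, -0.091]
ft_force: [-0.6, -0.1, -3.0]
opening: 25.3
```

Emit:
step_arm --rows '[{"translation":[0,0,0.05],"twist":[0,0,0],"gripper":1},{"translation":[0,0,0],"twist":[0,0,0],"gripper":1},{"translation":[0,0,0],"twist":[0,0,0],"gripper":1}]'

```text
t: 13.85
ee_pos: [559.7, 42.4, 166.1]
tcp_rot: [0.243, 0.052, 0.964, -0.091]
ft_force: [-1.9, -0.2, 1.1]
opening: 25.4
```

Emit:
step_arm --rows '[{"translation":[0,0,0.05],"twist":[0,0,0],"gripper":1},{"translation":[0,0,0],"twist":[0,0,0],"gripper":1},{"translation":[0,0,0],"twist":[0,0,0],"gripper":1}]'

```text
t: 14.15
ee_pos: [560.8, 41.9, 163.9]
tcp_rot: [0.243, 0.052, 0.964, -0.091]
ft_force: [-2.2, 1.6, 2.5]
opening: 25.5
```

Emit:
step_arm --rows '[{"translation":[0,0,0.03],"twist":[0,0,0],"gripper":1},{"translation":[0,0,0],"twist":[0,0,0],"gripper":1},{"translation":[0,0,0],"twist":[0,0,0],"gripper":1},{"translation":[0,0,0],"twist":[0,0,0],"gripper":1},{"translation":[0,0,0],"twist":[0,0,0],"gripper":1},{"translation":[0,0,0],"twist":[0,0,0],"gripper":1},{"translation":[0,0,0],"twist":[0,0,0],"gripper":1}]'

```text
t: 14.85
ee_pos: [561.5, 41.6, 162.6]
tcp_rot: [0.243, 0.052, 0.964, -0.091]
ft_force: [-3.5, 1.0, 4.2]
opening: 25.0
```

```bash
python3 st.py; python3 v.py v4 612 20 70; python3 st.py
```

```text
14.85 pos [561.509  41.551 162.646] F [-3.515  1.023  4.209] op 25.033802132144704
x [-0.876  0.055 -0.478] y [ 0.144  0.978 -0.151] z [ 0.46  -0.201 -0.865]
wrist 281 145
side 294 139
scene 277 164
15.0 pos [561.502  41.575 162.613] F [-2.764  2.     4.232] op 25.08208488166033
x [-0.876  0.055 -0.478] y [ 0.144  0.978 -0.151] z [ 0.46  -0.201 -0.865]
```

View pics/v4.png

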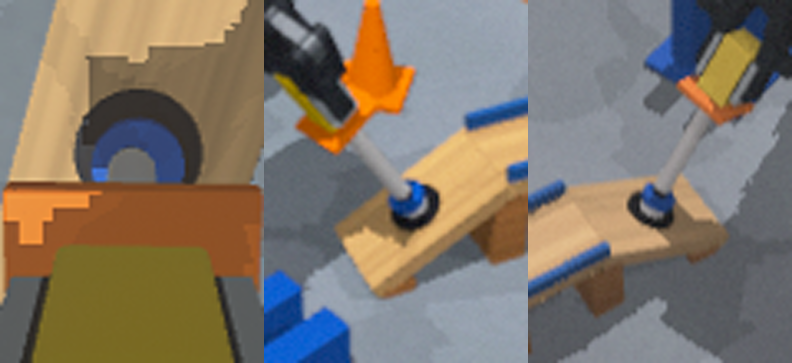

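Emit:
step_arm --rows '[{"translation":[0,0,-0.2],"twist":[0,0,0],"gripper":1},{"translation":[0,0,-0.5],"twist":[0,0,0],"gripper":1},{"translation":[0,0,-0.6],"twist":[0,0,0],"gripper":1},{"translation":[0,0,-0.6],"twist":[0,0,0],"gripper":1},{"translation":[0,0,-0.3],"twist":[0,0,0],"gripper":1},{"translation":[0,0,0],"twist":[-0.187,0.553,-0.045],"gripper":1},{"translation":[0,0,0],"twist":[-0.187,0.553,-0.045],"gripper":1},{"translation":[0,0,0],"twist":[-0.187,0.553,-0.045],"gripper":1},{"translation":[0,0,0],"twist":[-0.187,0.553,-0.045],"gripper":1},{"translation":[0,0,0],"twist":[-0.187,0.553,-0.045],"gripper":1},{"translation":[0,0,0],"twist":[-0.187,0.553,-0.045],"gripper":1},{"translation":[0,0,-0.4],"twist":[0,0,0],"gripper":1},{"translation":[0,0,-0.6],"twist":[0,0,0],"gripper":1},{"translation":[0,0,0],"twist":[0,0,0],"gripper":1},{"translation":[0,0,0],"twist":[0,0,0],"gripper":1}]'

```text
t: 16.5
ee_pos: [510.9, 63.7, 308.0]
tcp_rot: [0.0, 0.033, 0.999, -0.0]
ft_force: [1.0, -0.3, -2.9]
opening: 25.2
```

```bash
python3 st.py 532 -276 305 0 0 -1 .066 .998 0
```

```text
16.5 pos [510.886  63.669 308.044] F [ 1.01  -0.328 -2.946] op 25.153298755755408
x [-0.998  0.066 -0.001] y [ 0.066  0.998 -0.   ] z [ 0.001 -0.    -1.   ]
turn units [-0.002  0.005  0.001] shift in current axes [-0.868 -6.751  0.063] in new axes [-0.87  -6.751  0.061]
```

Emit:
step_arm --rows '[{"translation":[-0.087,-0.35,0],"twist":[0,0,0],"gripper":1},{"translation":[-0.087,-0.7,0],"twist":[0,0,0],"gripper":1},{"translation":[-0.087,-0.75,0],"twist":[0,0,0],"gripper":1},{"translation":[-0.087,-0.75,0],"twist":[0,0,0],"gripper":1},{"translation":[-0.087,-0.75,0],"twist":[0,0,0],"gripper":1},{"translation":[-0.087,-0.75,0],"twist":[0,0,0],"gripper":1},{"translation":[-0.087,-0.75,0],"twist":[0,0,0],"gripper":1},{"translation":[-0.087,-0.75,0],"twist":[0,0,0],"gripper":1},{"translation":[-0.087,-0.7,0.03],"twist":[0,0,0],"gripper":1},{"translation":[-0.087,-0.5,0.03],"twist":[0,0,0],"gripper":1},{"translation":[0,0,0],"twist":[0,0,0],"gripper":1},{"translation":[0,0,0],"twist":[0,0,0],"gripper":1},{"translation":[0,0,0],"twist":[0,0,0],"gripper":1},{"translation":[0,0,0],"twist":[0,0,0],"gripper":1}]'

```text
t: 17.9
ee_pos: [532.1, -275.0, 304.9]
tcp_rot: [-0.0, 0.032, 0.999, 0.0]
ft_force: [0.4, -0.0, -1.3]
opening: 25.4
```

```bash
python3 v.py v5 532 -277 155; python3 st.py
```

```text
wrist 279 133
side 395 204
scene 203 72
18.05 pos [ 532.176 -275.333  304.959] F [ 0.855 -0.327 -1.366] op 25.568748829173764
x [-0.998  0.065 -0.   ] y [ 0.065  0.998 -0.   ] z [ 0. -0. -1.]
```

View pics/v5.png

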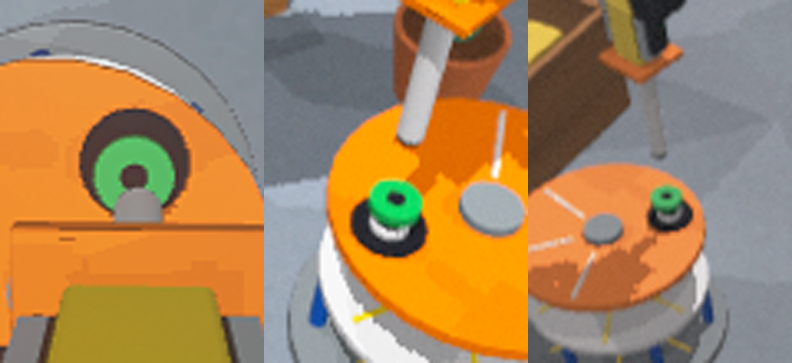

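```bash
cat > f.py <<'E'
from h import *;import pickle
np.set_printoptions(precision=2,suppress=True)
ps=pickle.load(open("v5.pkl","rb"));o={"wrist":(279,133,0),"side":(395,204,264),"scene":(203,72,528)}
def P(**k):
    return tri([ray(ps[n],((x-o[n][2]+.5)/3.3+o[n][0]-.5,(y+.5)/3.3+o[n][1]-.5)) for n,(x,y) in k.items()])
c=dict(wrist=(134,176),side=(396,197),scene=(667,196))
print(P(**c));c.pop("wrist");print(P(**c))
for z in(140,144,148):print(atz(ps["wrist"],(134.5/3.3+278.5,176.5/3.3+132.5),z))
E
python3 f.py
```

```text
(array([ 532.28, -276.75,  143.84]), [np.float64(0.19480341158357156), np.float64(0.6775916603634707), np.float64(0.5937743013091199)])
(array([ 532.43, -276.68,  143.87]), [np.float64(0.6238798944929068), np.float64(0.6238798944929149)])
[ 532.96 -276.87  140.  ]
[ 532.05 -276.8   144.  ]
[ 531.14 -276.73  148.  ]
```

Emit:
step_arm --rows '[{"translation":[0,-0.03,0.15],"twist":[0,0,0],"gripper":1},{"translation":[0,0,0.3],"twist":[0,0,0],"gripper":1},{"translation":[0,0,0.17],"twist":[0,0,0],"gripper":1},{"translation":[0,0,0.08],"twist":[0,0,0],"gripper":1},{"translation":[0,0,0.04],"twist":[0,0,0],"gripper":1},{"translation":[0,0,0],"twist":[0,0,0],"gripper":1},{"translation":[0,0,0],"twist":[0,0,0],"gripper":1}]'

```text
t: 18.75
ee_pos: [532.2, -277.6, 268.1]
tcp_rot: [0.0, 0.033, 0.999, -0.0]
ft_force: [-0.2, 0.7, -2.9]
opening: 25.3
```

Emit:
step_arm --rows '[{"translation":[0,0,0.07],"twist":[0,0,0],"gripper":1},{"translation":[0,0,0],"twist":[0,0,0],"gripper":1},{"translation":[0,0,0],"twist":[0,0,0],"gripper":1}]'

```text
t: 19.05
ee_pos: [532.0, -277.4, 264.2]
tcp_rot: [-0.0, 0.033, 0.999, 0.0]
ft_force: [-0.3, 0.0, -2.3]
opening: 25.3
```

Emit:
step_arm --rows '[{"translation":[0,0,0.06],"twist":[0,0,0],"gripper":1},{"translation":[0,0,0],"twist":[0,0,0],"gripper":1},{"translation":[0,0,0],"twist":[0,0,0],"gripper":1}]'

```text
t: 19.35
ee_pos: [532.1, -277.5, 261.4]
tcp_rot: [0.0, 0.033, 0.999, -0.0]
ft_force: [-0.7, -0.3, 0.6]
opening: 25.3
```

Emit:
step_arm --rows '[{"translation":[0,0,0.05],"twist":[0,0,0],"gripper":1},{"translation":[0,0,0],"twist":[0,0,0],"gripper":1},{"translation":[0,0,0],"twist":[0,0,0],"gripper":1}]'

```text
t: 19.65
ee_pos: [532.1, -277.5, 258.9]
tcp_rot: [0.0, 0.033, 0.999, -0.0]
ft_force: [-0.2, -0.3, 2.9]
opening: 25.2
```

Emit:
step_arm --rows '[{"translation":[0,0,0.035],"twist":[0,0,0],"gripper":1},{"translation":[0,0,0],"twist":[0,0,0],"gripper":1},{"translation":[0,0,0],"twist":[0,0,0],"gripper":1},{"translation":[0,0,0],"twist":[0,0,0],"gripper":1},{"translation":[0,0,0],"twist":[0,0,0],"gripper":1},{"translation":[0,0,0],"twist":[0,0,0],"gripper":1}]'

```text
t: 20.25
ee_pos: [532.1, -277.5, 257.1]
tcp_rot: [0.0, 0.033, 0.999, -0.0]
ft_force: [-0.6, -0.9, 5.2]
opening: 25.4
```

Emit:
step_arm --rows '[{"translation":[0,0,0],"twist":[0,0,0],"gripper":1},{"translation":[0,0,0],"twist":[0,0,0],"gripper":1},{"translation":[0,0,0],"twist":[0,0,0],"gripper":1}]'

```text
t: 20.55
ee_pos: [532.1, -277.5, 257.1]
tcp_rot: [0.0, 0.033, 0.999, -0.0]
ft_force: [0.8, -0.6, 5.4]
opening: 25.6
```

Emit:
step_arm --rows '[{"translation":[0,0,-0.2],"twist":[0,0,0],"gripper":1},{"translation":[0,0,-0.4],"twist":[0,0,0],"gripper":1},{"translation":[0,0,-0.2],"twist":[0,0,0],"gripper":1},{"translation":[0.17,0.35,0],"twist":[0,0,0],"gripper":1},{"translation":[0.3,0.62,0],"twist":[0,0,0],"gripper":1},{"translation":[0.3,0.62,0],"twist":[0,0,0],"gripper":1},{"translation":[0.3,0.62,0],"twist":[0,0,0],"gripper":1},{"translation":[0.3,0.62,0],"twist":[0,0,0],"gripper":1},{"translation":[0.3,0.62,0],"twist":[0,0,0],"gripper":1},{"translation":[0.3,0.62,0],"twist":[0,0,0],"gripper":1},{"translation":[0.2,0.44,0],"twist":[0,0,0],"gripper":1},{"translation":[0,0,0],"twist":[0,0,0],"gripper":1},{"translation":[0,0,0],"twist":[0,0,0],"gripper":1},{"translation":[0,0,0],"twist":[0,0,0],"gripper":1},{"translation":[0,0,0],"twist":[0,0,0],"gripper":1}]'

```text
t: 22.05
ee_pos: [438.9, -46.0, 296.8]
tcp_rot: [-0.0, 0.033, 0.999, -0.0]
ft_force: [0.2, 0.1, -1.4]
opening: 25.4
```

```bash
python3 st.py 438.5 -45.2 134 0 0 -1 .066 .998 0;python3 v.py v6 438 -45 130
```

```text
22.05 pos [438.883 -45.976 296.814] F [ 0.226  0.071 -1.366] op 25.422344183328033
x [-0.998  0.067  0.   ] y [ 0.067  0.998 -0.   ] z [-0. -0. -1.]
turn units [-0.    -0.003 -0.005] shift in current axes [0.007 0.015 3.256] in new axes [0.009 0.015 3.256]
wrist 281 128
side 255 173
scene 296 94
```

View pics/v6.png

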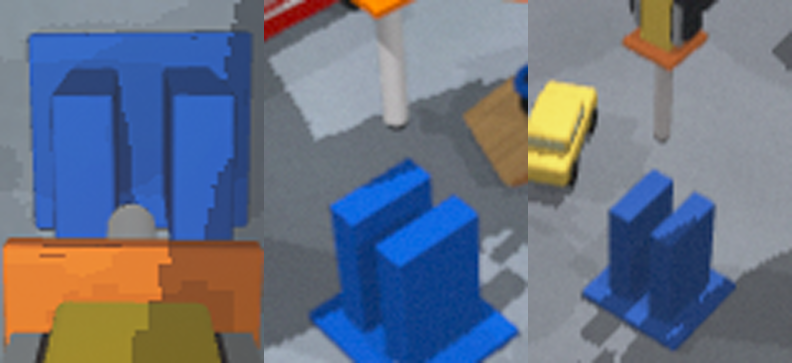

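Run:
```python
from h import *;import pickle
w=pickle.load(open("v6.pkl","rb"))["wrist"]
k=lambda x,y:((x+.5)/3.3+280.5,(y+.5)/3.3+127.5)
for q in[(52,97),(118,97),(165,97),(235,97),(113,225),(167,225),(131,225)]:print(q,atz(w,k(*q),108).round(1))
print("tip at 176",atz(w,k(131,228),176).round(1))
```

```text
(52, 97) [409.9 -71.9 108. ]
(118, 97) [411.4 -49.3 108. ]
(165, 97) [412.4 -33.2 108. ]
(235, 97) [414.   -9.2 108. ]
(113, 225) [456.6 -54.2 108. ]
(167, 225) [457.9 -35.1 108. ]
(131, 225) [457.  -47.8 108. ]
tip at 176 [439.9 -46.8 176. ]
```

Emit:
step_arm --rows '[{"translation":[0.01,0.04,0.2],"twist":[0,0,0],"gripper":1},{"translation":[0,0,0.5],"twist":[0,0,0],"gripper":1},{"translation":[0,0,0.3],"twist":[0,0,0],"gripper":1},{"translation":[0,0,0.2],"twist":[0,0,0],"gripper":1},{"translation":[0,0,0.2],"twist":[0,0,0],"gripper":1},{"translation":[0,0,0.2],"twist":[0,0,0],"gripper":1},{"translation":[0,0,0],"twist":[0,0,0],"gripper":1},{"translation":[0,0,0],"twist":[0,0,0],"gripper":1}]'

```text
t: 23.0
ee_pos: [438.3, -43.3, 217.2]
tcp_rot: [0.0, 0.033, 0.999, -0.0]
ft_force: [-0.5, 1.2, -2.0]
opening: 25.4
```

Emit:
step_arm --rows '[{"translation":[0,0,0.3],"twist":[0,0,0],"gripper":1},{"translation":[0,0,0.4],"twist":[0,0,0],"gripper":1},{"translation":[0,0,0.4],"twist":[0,0,0],"gripper":1},{"translation":[0,0,0.3],"twist":[0,0,0],"gripper":1},{"translation":[0,0,0.15],"twist":[0,0,0],"gripper":1},{"translation":[0,0,0.06],"twist":[0,0,0],"gripper":1},{"translation":[0,0,0],"twist":[0,0,0],"gripper":1},{"translation":[0,0,0],"twist":[0,0,0],"gripper":1}]'

```text
t: 23.8
ee_pos: [438.7, -43.4, 137.2]
tcp_rot: [0.001, 0.033, 0.999, -0.0]
ft_force: [0.6, 0.2, -1.2]
opening: 25.2
```

Emit:
step_arm --rows '[{"translation":[0,0,0.04],"twist":[0,0,0],"gripper":1},{"translation":[0,0,0.03],"twist":[0,0,0],"gripper":1},{"translation":[0,0,0],"twist":[0,0,0],"gripper":1},{"translation":[0,0,0],"twist":[0,0,0],"gripper":1}]'

```text
t: 24.2
ee_pos: [438.5, -43.3, 133.5]
tcp_rot: [0.0, 0.033, 0.999, -0.0]
ft_force: [-1.8, 0.8, 5.3]
opening: 25.6
```

Seated (force up 7 N). Open, then retreat straight up.

Emit:
step_arm --rows '[{"translation":[0,0,0],"twist":[0,0,0],"gripper":0.4},{"translation":[0,0,0],"twist":[0,0,0],"gripper":0},{"translation":[0,0,0],"twist":[0,0,0],"gripper":0},{"translation":[0,0,0],"twist":[0,0,0],"gripper":0},{"translation":[0,0,0],"twist":[0,0,0],"gripper":0},{"translation":[0,0,0],"twist":[0,0,0],"gripper":0},{"translation":[0,0,0],"twist":[0,0,0],"gripper":0},{"translation":[0,0,-0.2],"twist":[0,0,0],"gripper":0},{"translation":[0,0,-0.5],"twist":[0,0,0],"gripper":0},{"translation":[0,0,-0.5],"twist":[0,0,0],"gripper":0},{"translation":[0,0,-0.5],"twist":[0,0,0],"gripper":0},{"translation":[0,0,-0.5],"twist":[0,0,0],"gripper":0},{"translation":[0,0,-0.3],"twist":[0,0,0],"gripper":0},{"translation":[0,0,0],"twist":[0,0,0],"gripper":0},{"translation":[0,0,0],"twist":[0,0,0],"gripper":0},{"translation":[0,0,0],"twist":[0,0,0],"gripper":0}]'

```text
t: 25.8
ee_pos: [437.9, -43.2, 257.4]
tcp_rot: [-0.001, 0.033, 0.999, 0.0]
ft_force: [0.9, -0.5, -0.3]
opening: 85.4
```

```bash
python3 v.py v7 438 -45 90
python3 - <<'E'
import cv2,pickle,numpy as np
a=pickle.load(open('ps.pkl','rb'));b=pickle.load(open('v7.pkl','rb'))
for n in("side","scene"):
    d=cv2.absdiff(a[n]["image"],b[n]["image"]).max(2)
    print(n,[((d[y:y+60,x:x+60]>50).sum()) for x,y in ([(220,137),(320,165),(410,240)] if n=="side" else [(380,230),(260,210),(200,130)])])
E
python3 st.py
```

```text
wrist 279 129
side 256 188
scene 295 104
side [np.int64(578), np.int64(1429), np.int64(0)]
scene [np.int64(65), np.int64(1083), np.int64(0)]
25.95 pos [437.951 -43.193 257.483] F [-0.069  0.318  0.131] op 85.68161039313875
x [-0.998  0.066  0.001] y [0.066 0.998 0.   ] z [-0.001  0.    -1.   ]
```

View pics/v7.png

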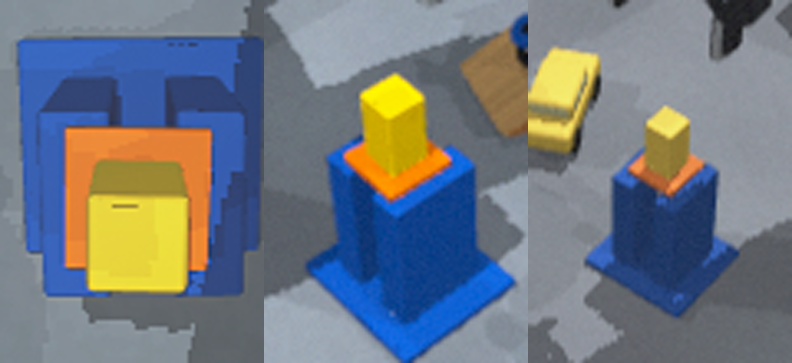

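```bash
python3 -c "
from cell import robot
print(robot.finish_job())"
```

```text
the job is handed in; nothing more can be done
None
```

I pressed all three buttons in order (bus, bridge, tower), hung the wand back in its dock and handed the job in at about 26 s. `finish_job` gave no verdict.

| Button | Wrist force during the hold | Held for |
|---|---|---|
| Bus | about 6.8 N | over 0.8 s |
| Bridge | about 6.9 N | over 0.7 s |
| Tower | about 7.2 N | over 0.8 s |

- **Forces:** these are net of a no-contact reading taken just before each press, and the sensor noise is about 1 N.
- **Centring:** by the camera fixes, the wand was within about 3 mm of each button's axis. For the bridge I tilted the wand 30 degrees to match the ramp. One rough fit from the pictures gave the button's lean as 24 degrees, which is still within the 12-degree limit.
- **Dock:** the last pictures show the wand upright in the slot with its flange on the cheek tops. The gripper was open about 125 mm above the grip height and touched nothing.
- **Toys not moving:** comparing pictures from start and end showed no change at the tower. Pixels did differ around the bus and bridge. I put that down to shadows moving with the arm and did not re-measure their positions. The bridge looked unmoved in the close-ups taken before and during its press.

I viewed 9 pictures, within the budget of 10.

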